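# Load the imaging unit and press the capture key

## Robot

A 7-joint arm with a two-finger parallel gripper is mounted at the origin on the work surface. World frame = base frame: x ahead of the robot, y to its left, z up, the work surface at z = 0. Lengths are in m, angles in rad, forces in N, time in s.
With the tool pointing down it reaches from about 0.425 to 0.875 m from the base axis. Payload 8.4 kg.
Tool frame: the origin (TCP) lies between the finger pads; the fingertips stand 14 mm ahead of it and the grasp point (between the pads) lies 5 mm behind it (robot.nose_length is the distance from the TCP to the fingertips, in m); z points along the fingers, y is the line along which they close (so a half turn about z gives the same grasp; the last joint's range is limited). The gripper opens to 85 mm and grips with 20 to 120 N. Pads are 22 mm wide; open, the fingers measure 114 mm over their backs; the gripper's body (76 mm by 85 mm) begins 54 mm behind the grasp point. The pads swing forward as they close: fully open they stand 13 mm farther back than shut.
Start: joints at [1.018, 0.333, 0.04, 1.465, -0.013, 1.343, -0.059], TCP at [0.285, -0.584, 0.245] pointing down, gripper open.
Joint ranges: [-2.58, 2.58], [-0.38, 2.09], [-1.3, 1.39], [0.25, 2.4], [-1.5, 4.64], [0.08, 2.09], [-2.65, 2.65]. Speed limits (rad/s): [2.22, 2.22, 2.79, 2.79, 3.14, 3.14, 3.14].

## Interface

Orientations are given as a unit quaternion [x, y, z, w].
In Python, from workcell import robot, solver, camera gives the robot as it stands. Calls block until the motion is done:
- robot.movep(position, orientation): joint-space move of the TCP to a pose.
- robot.move_l(position, ori=None, speed=0.15): straight line of the TCP; ori=None keeps the orientation; speed is the mean speed in m/s.
- robot.move_j(angles): joint-space move.
- robot.open_gripper() and robot.grasp(squeeze=None): open the fingers fully, or close them until they stop; squeeze is the grip in N (None keeps the last).
- robot.pause(seconds).
- solver.solve_ik(position, orientation): joint angles nearest the present ones, or None.
- camera(name): name is "scene" or "top" or "wrist"; returns a dict with "color" (400x640x3 uint8, blue, green, red), "camera_matrix" (3x3 intrinsics, pixels), "eye" and "attitude" of the camera in the world; the wrist camera has in their place "T_tool_cam" (4x4, takes a point from camera to tool coordinates, whose origin is the TCP and whose axes are the flange's). Camera axes: x right, y down, z forward; pixel columns grow to the right and rows downward; lengths in m; the calibration is good to about 2 mm. A picture is of the moment at which its call begins: read the wrist's pose just before it. There is no depth.
A pose or a line that the arm cannot do raises robot.Unreachable and nothing moves.
- robot.hand_in(): hands the job in; it is judged then, once.
Readings, each from a call of its own:
- robot.read_t(): time.
- robot.read_joints(): joint angles.
- robot.read_qd(): joint speeds.
- robot.read_joint_efforts(): joint torques, N m.
- robot.read_position(): TCP position.
- robot.read_eef_rot(): TCP orientation.
- robot.read_contact_force(): force on the tool from outside, world axes, zero at the start.
- robot.read_wrist_torque(): the same for the moment, N m.
- robot.read_grip_width(): opening from 0.0 (shut) to 1.0 (fully open).
- robot.read_grasp_force(): force on a finger pad.
Only numpy, scipy, OpenCV 4.12 (cv2) and the standard library are available. Lean on these libraries where they do the work, as an engineer would, in place of code of your own. Each camera call takes 0.05 s, during which the arm holds its last target. There are 200 camera calls.

## Task

Take a picture of the mounted specimen: push the open specimen tray fully home into the low white imaging unit with your fingertips, then lightly press the large round key on the control pad more than halfway down, let it come back up, and withdraw. Do not press any other key, do not lift or shove the pad, and leave everything else on the bench where it stands.

Things in the scene. Friction and masses are not known exactly. Their poses are not given: they have to be found in the camera images.
- imager: Low white imaging unit, fixed, 260 deep, 200 wide, 80 mm high, left or right of the centre line, the pad on the other side. Tray faces the robot. Origin on the bench under the middle of the tray's front face when home; x points into the unit (the push direction), y left, z up. Housing front 12 mm behind the origin; a slide box on its roof begins about 115 mm behind it.
- tray (a joint): How far the specimen tray stands out of the unit, in m: 0 fully home (against its stop), up to 0.085; it starts 0.05 to 0.08 out. Slides with about 1.5 N friction and stays where it is left.
- tray_front (a point): Middle of the outer face of the tray's upright aluminium front plate, 45 mm above the bench. Plate 100 mm wide, 10 mm thick, from 18 to 66 mm above the bench; behind it a deck at 30 mm with a clamped specimen, its top at 49 mm. Moves with the tray; axes as the unit's.
- pad: Loose control pad, grey with black top, 112 x 160 x 28 mm, about 0.8 kg, flat, turned any way round. Origin at the centre of its underside; x along its short side, y its long side, z up. Six white keys in two rows of three, 48 mm apart, 9 mm above its top, 6 mm travel: one large round (32 mm), two small round (12), two square (18), one bar (11 x 32).
- large_round_top (a point): Centre of the top face of the large round key (32 mm across, the largest of the round ones, at a corner of the key grid: 24 mm along +x and 48 mm along +y of the pad), 37 mm above the bench when up. Moves down with the key.
- key_large_round (a joint): Travel of the large round key: 0 up, 0.006 m fully down. A spring: it starts to move at about 2 N, is half down at about 4 N and fully down at about 6.5 N, and springs back when let go.
- key_small_round_a (a joint): Small round key, 12 mm across, in the middle of the large round key's row, on the control pad, white plastic, standing 9 mm above the pad's top face; value 0 up, 0.006 m fully down, grows as it is pressed. Not to be pressed.
- key_small_round_b (a joint): Small round key, 12 mm across, diagonally opposite the large round key, on the control pad, white plastic, standing 9 mm above the pad's top face; value 0 up, 0.006 m fully down, grows as it is pressed. Not to be pressed.
- key_bar (a joint): Bar-shaped key, 11 x 32 mm, at the other end of the large round key's row, on the control pad, white plastic, standing 9 mm above the pad's top face; value 0 up, 0.006 m fully down, grows as it is pressed. Not to be pressed.
- key_square_a (a joint): Square key, 18 mm, beside the large round key in the other row, on the control pad, white plastic, standing 9 mm above the pad's top face; value 0 up, 0.006 m fully down, grows as it is pressed. Not to be pressed.
- key_square_b (a joint): Square key, 18 mm, in the middle of the other row, on the control pad, white plastic, standing 9 mm above the pad's top face; value 0 up, 0.006 m fully down, grows as it is pressed. Not to be pressed.
- puck_a: Bystander: black resin-mounted specimen, a plain cylinder 30 mm across and 20 mm high with a polished metal face on top, loose; origin at the centre of its underside. Stands beside the tray.
- puck_b: Bystander: black resin-mounted specimen, a plain cylinder 30 mm across and 20 mm high with a polished metal face on top, loose; origin at the centre of its underside. Stands close beside the pad.
- puck_c: Bystander: black resin-mounted specimen, a plain cylinder 30 mm across and 20 mm high with a polished metal face on top, loose; origin at the centre of its underside. Stands between the unit and the pad.
- loupe: Bystander: black eye loupe, 34 mm across, 36 mm high, loose, beside the tray; origin at the centre of its underside.
- dropper: Bystander: small amber dropper bottle with a white cap, 28 mm across, 55 mm high, loose, close beside the pad; origin at the centre of its underside.
- slide_box: Bystander: yellow slide box, 78 x 98 x 34 mm, loose on the imaging unit's roof; origin at the centre of its underside.
- dish: Bystander: shallow glass dish, 84 mm across, 16 mm high, loose, between the unit and the pad at the back; origin at the centre of its underside.
Not all that is in view belongs to the job. Of the things shaped like the pad, the grey one is meant.

How it is judged:
On the way, in this order (a step that is already met when the one before it is completed fails the run):
1. the tray is fully home in the imaging unit (within 4 mm) (value of joint tray below 0.004 m), for 0.2 s.
2. the large round key is pressed by the fingers more than 3 mm down (value of joint key_large_round above 0.003 m and contact force between the fingers and pad above 0.5 N), for 0.02 s.
3. the large round key has come back up (value of joint key_large_round below 0.001 m), for 0.1 s.
At the end, for the whole second after the job is handed in: The tray is home within 4 mm, all six keys are up (within 1 mm), the pad lies flat within 20 mm of where it began, and every other loose thing stands upright within 15 mm of where it began (value of joint tray below 0.004 m and value of joint each of key_large_round, key_small_round_a, key_small_round_b, key_bar, key_square_a, key_square_b below 0.001 m and distance of pad from where it was at the start of the episode below 0.02 m and height (world z) of pad below 0.006 m and angle between pad's own z axis and vertical below 0.05 rad and linear speed of pad below 0.02 m/s and distance of each of puck_a, puck_b, puck_c, loupe, dropper, slide_box, dish from where it was at the start of the episode below 0.015 m and angle between each of puck_a, puck_b, puck_c, loupe, dropper, slide_box, dish's own z axis and vertical below 0.1 rad); the robot touches nothing.
It fails at once if the large round key is pressed before the tray is home (value of joint key_large_round above 0.002 m and value of joint tray above 0.006 m).
It fails at once if another key is pressed (2 mm or more) (value of joint any of key_small_round_a, key_small_round_b, key_bar, key_square_a, key_square_b above 0.002 m).
It fails at once if the pad is lifted, tipped or shoved more than 20 mm (distance of pad from where it was at the start of the episode above 0.02 m or height (world z) of pad above 0.008 m or angle between pad's own z axis and vertical above 0.08 rad).
It fails at once if the pad or its keys are pressed hard (over 30 N) (contact force between the fingers and pad above 30 N).
It fails at once if a bystander is moved more than 15 mm or lifted (distance of any of puck_a, puck_b, puck_c, loupe, dropper, slide_box, dish from where it was at the start of the episode above 0.015 m).
It also fails if it takes over 43 s, if anything falls off the work surface, if the arm or the gripper's body presses on something with over 40 N, if the wrist force passes 120 N, or if a joint passes its speed limit or range.

## Working session

There is one attempt and no reset: what is moved stays moved. The work goes in short steps, each a Python script; the robot and the scene stay as the last script left them, time stands still between calls to the robot, and variables do not carry over. Pictures are saved under pics/ and viewed, at most 10 in all, crops included, and the job is handed in when it is done.

```bash
ls; mkdir -p pics; python3 - <<'E'
from workcell import robot, camera
import cv2,numpy as np
for n in("scene","top"):
    c=camera(n); cv2.imwrite(f"pics/{n}0.png",c["color"]); print(n,c["camera_matrix"],c["eye"],c["attitude"])
c=camera("wrist");print(c["T_tool_cam"],c["camera_matrix"]);print(robot.read_eef_rot(),robot.read_t())
E
```

```text
pics
scene [[375.02699222   0.         319.13874781]
 [  0.         375.02699222 197.67278596]
 [  0.           0.           1.        ]] [0.96194212 0.40849487 0.84718599] [ 0.37728714  0.87873701 -0.27171532 -0.10791875]
top [[520.90242829   0.         314.57402323]
 [  0.         520.90242829 201.59002383]
 [  0.           0.           1.        ]] [0.33995218 0.05370804 1.35337153] [ 0.70645441 -0.70243983  0.06505594 -0.05716797]
[[-5.11647418e-04 -9.61688117e-01 -2.74145407e-01  6.91113432e-02]
 [ 9.99999854e-01 -4.43905236e-04 -3.09138692e-04 -3.01585086e-04]
 [ 1.75600425e-04 -2.74145525e-01  9.61688203e-01 -1.28080601e-01]
 [ 0.00000000e+00  0.00000000e+00  0.00000000e+00  1.00000000e+00]] [[293.11706707   0.         319.09140453]
 [  0.         293.11706707 200.2974055 ]
 [  0.           0.           1.        ]]
[ 9.74365769e-01  2.24968791e-01 -1.98620046e-04 -5.93630494e-04] 0.15
```

View pics/top0.png

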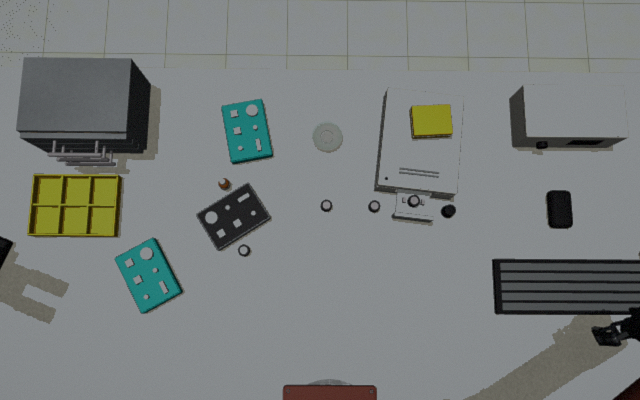

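View pics/scene0.png

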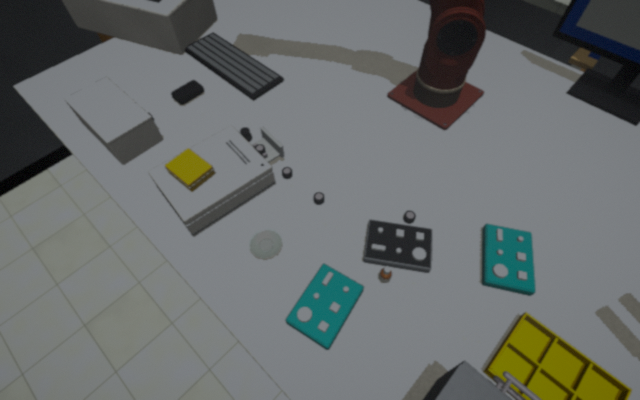

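The top view shows the grey pad at about (234,216) with its large key at (211,217). The imager is at (420,140), the tray front near (413,219), puck_a at (374,206) and the loupe at (448,211). Next I measure these.

```bash
cat > h.py <<'E'
from workcell import robot, camera, solver
import cv2,numpy as np
from scipy.spatial.transform import Rotation as R
def ray(c,px,z,pose=None):
    K=c["camera_matrix"]; d=np.linalg.solve(K,[px[0],px[1],1.])
    if "eye" in c: e=np.array(c["eye"]); M=R.from_quat(c["attitude"]).as_matrix()
    else:
        p,q=pose; T=np.eye(4);T[:3,:3]=R.from_quat(q).as_matrix();T[:3,3]=p
        T=T@c["T_tool_cam"]; e=T[:3,3]; M=T[:3,:3]
    d=M@d
    return e+d*(z-e[2])/d[2]
def blobs(mask,amin=8):
    cs,_=cv2.findContours(mask.astype(np.uint8),cv2.RETR_LIST,cv2.CHAIN_APPROX_NONE)
    return [(cv2.contourArea(k),cv2.minAreaRect(k)) for k in cs if cv2.contourArea(k)>=amin]
E
python3 - <<'E'
from h import *
c=camera("top");im=c["color"]
a=cv2.resize(im[175:260,190:280],None,fx=4.4,fy=4.4,interpolation=cv2.INTER_CUBIC)
b=cv2.resize(im[175:260,365:465],None,fx=4,fy=4.4,interpolation=cv2.INTER_CUBIC)
cv2.imwrite("pics/crop.png",np.hstack([a,b]))
sub=np.zeros(im.shape[:2],bool);sub[182:252,195:274]=1
g=im.max(2)
for A,r in blobs(sub&(g>130)):
    if A<400: print("key",A,r[0],r[1],ray(c,r[0],.037)[:2].round(4))
print("pad?",[ (A,r,ray(c,r[0],.028)[:2].round(4)) for A,r in blobs(sub&(g<100)) if A>400])
for n,p,z in [("plateL",(394,219),.066),("plateR",(432,221),.066),("houseL",(376,192),.08),("houseR",(457,195),.08),("backL",(387,89),.08),("puckA",(374,205),.02),("loupe",(448,211),.036),("puckB",(244,250),.02),("drop",(224,183),.055),("puckC",(326,205),.02)]:
    print(n,ray(c,p,z)[:2].round(4))
E
```

```text
key 21.5 (243.0, 249.0) (4.0, 6.0) [0.4476 0.2194]
key 30.5 (220.7307586669922, 232.8461456298828) (6.1017022132873535, 6.37905216217041) [0.4881 0.2769]
key 30.0 (236.96153259277344, 222.6923065185547) (6.1017022132873535, 6.37905216217041) [0.5143 0.2366]
key 86.5 (211.0, 217.0) (10.0, 10.0) [0.5285 0.3031]
key 28.5 (243.05621337890625, 197.08990478515625) (3.391993284225464, 11.659976959228516) [0.5806 0.223 ]
pad? [(2677.0, ((233.04098510742188, 216.4508056640625), (44.94258499145508, 63.48646545410156), 58.24052047729492), array([0.5316, 0.2484]))]
plateL [ 0.5222 -0.1589]
plateR [ 0.5178 -0.2539]
houseL [ 0.5879 -0.1131]
houseR [ 0.5817 -0.3154]
backL [ 0.8592 -0.1458]
puckA [ 0.5651 -0.1152]
loupe [ 0.5481 -0.3032]
puckB [0.4464 0.2189]
drop [0.6134 0.2701]
puckC [0.5643 0.0096]
```

View pics/crop.png

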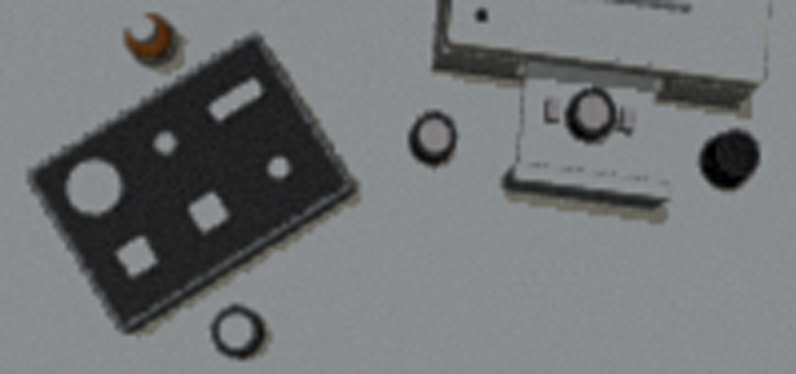

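In the crop, the large key is at the pad's left corner. The roof's front corners are at about px (377.7,184.5) and (456.5,193.6), and the plate's top front edge runs from (394.3,215.5) to (432.3,220).

```bash
python3 - <<'E'
from h import *
c=camera("top")
f=lambda p,z:ray(c,p,z)[:2]
hl,hr=f((377.7,184.5),.08),f((456.5,193.6),.08);bl=f((387,89),.08)
pl,pr=f((394.3,215.5),.066),f((432.3,220),.066)
for n,a,b in(("front",hr,hl),("plate",pr,pl)):
    d=b-a;print(n,a.round(4),b.round(4),np.linalg.norm(d),np.degrees(np.arctan2(-d[0],d[1])))
d=bl-hl;print("side",np.degrees(np.arctan2(d[1],d[0])),np.linalg.norm(d))
th=np.radians(-6);x=np.array([np.cos(th),np.sin(th)]);o=(hl+hr)/2-.012*x;m=(pl+pr)/2
print("origin",o,"plate mid",m,"tray",(o-m)@x,"lat",(o-m)@[-x[1],x[0]])
q=R.from_euler('z',-6,degrees=True)*R.from_quat([1,0,0,0])
robot.grasp(20)
robot.movep([m[0]-.10*x[0],m[1]-.10*x[1],.2],q.as_quat())
p=robot.read_position(),robot.read_eef_rot()
w=camera("wrist");cv2.imwrite("pics/w1.png",w["color"]);print(p,robot.read_t(),robot.read_grip_width())
E
```

```text
front [ 0.5852 -0.3143] [ 0.607  -0.1176] 0.19784320670889402 -6.325240899332551
plate [ 0.5203 -0.2548] [ 0.5311 -0.1598] 0.0955469904683526 -6.4667224947747055
side -6.369690865092973 0.2536930733642492
origin [ 0.58420253 -0.21468832] plate mid [ 0.52568733 -0.20728634] tray 0.058968361628890596 lat -0.0012449291129333529
(array([ 0.42627222, -0.19779721,  0.2002198 ]), array([ 9.98606972e-01, -5.27640519e-02,  2.23245890e-04,  1.42604613e-04])) 2.6 0.0035931365248688804
```

View pics/w1.png

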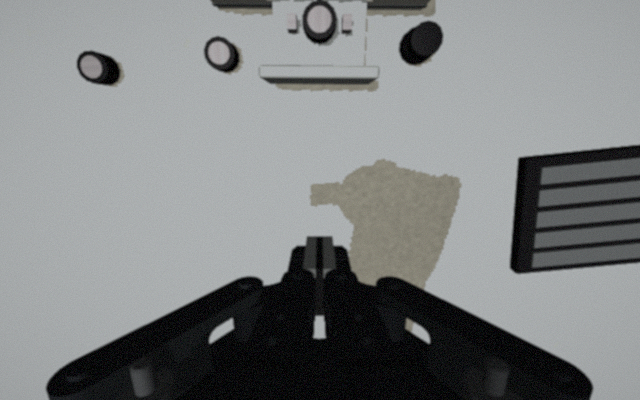

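The closed fingers are centred on the tray plate (front edge about (319,80)), with puck_a at (222,53) and the loupe at (420,42) clear to the sides. I'll lower and push, using force feedback.

```bash
python3 - <<'E'
from h import *
th=np.radians(-6.4);x=np.array([np.cos(th),np.sin(th),0]);o=np.array([.5842,-.2147,.046])
q=(R.from_euler('z',-6.4,degrees=True)*R.from_quat([1,0,0,0])).as_quat()
P=lambda s:o+x*s
robot.movep(P(-.16),q)
f0=robot.read_contact_force()
def go(s,v):
    robot.move_l(P(s),speed=v); F=(robot.read_contact_force()-f0)@x
    print(round(s,4),((robot.read_position()-o)@x).round(4),F.round(2)); return F
for s in(-.085,-.06,-.035,-.02): go(s,.06)
for s in np.arange(-.017,.003,.0015):
    if go(s,.03)<-8: break
print(robot.read_t())
c=camera("top");b=cv2.resize(c["color"][165:245,365:465],None,fx=6,fy=6,interpolation=cv2.INTER_CUBIC)
cv2.imwrite("pics/push.png",b)
E
```

```text
-0.085 -0.0854 -0.68
-0.06 -0.0598 -0.03
-0.035 -0.0345 -0.59
-0.02 -0.0194 -1.6
-0.017 -0.0168 0.23
-0.0155 -0.0154 -0.02
-0.014 -0.014 -1.32
-0.0125 -0.0124 -0.59
-0.011 -0.0108 -1.7
-0.0095 -0.01 -5.85
-0.008 -0.01 -13.25
7.95
```

```bash
python3 - <<'E'
from h import *
th=np.radians(-6.4);x=np.array([np.cos(th),np.sin(th),0]);o=np.array([.5842,-.2147,.046])
robot.move_l(o-x*.07,speed=.12)
robot.move_l(o-x*.07+[0,0,.15],speed=.2)
k=np.array([.5285,.3031])
robot.movep([k[0]-.08,k[1],.19],[1,0,0,0])
robot.pause(.2)
p=robot.read_position(),robot.read_eef_rot()
w=camera("wrist");im=w["color"]
g=im.max(2)
for A,r in blobs(g>130,60):
    if A<3000: print(round(A),np.round(r[0],1),np.round(r[1],1),ray(w,r[0],.037,p)[:2].round(4))
t=camera("top");b=cv2.resize(t["color"][165:245,365:465],None,fx=4,fy=4)
im[:]=im; h=np.zeros((400,800,3),np.uint8);h[:250,:400]=cv2.resize(im,(400,250));h[:320,400:]=b
cv2.imwrite("pics/w2.png",h);print(p,robot.read_t())
E
```

```text
250 [417.7 330.2] [31.8 10.4] [0.2834 0.1903]
247 [220.4 330.3] [10.4 31.8] [0.2839 0.4154]
208 [319. 327.] [22. 12.] [0.2881 0.3029]
70 [183.6 291.8] [12.3  7.6] [0.3342 0.451 ]
106 [160.5 256.1] [19.2  7. ] [0.3772 0.4697]
60 [193.  237.5] [12.   7.8] [0.3982 0.433 ]
117 [131.5 220.3] [19.8  7.3] [0.4172 0.4932]
174 [171.4 197.9] [32.2 14.6] [0.4407 0.4494]
806 [395.  185.5] [33.2 30.4] [0.4529 0.2279]
344 [345.5 149.8] [19.3 19.8] [0.4878 0.2774]
374 [389.2 121.2] [19.8 21. ] [0.5139 0.2375]
944 [318.  105.5] [35. 34.] [0.5279 0.3034]
131 [435.5  91.5] [13. 13.] [0.5397 0.1974]
138 [362.5  74.5] [13. 13.] [0.554  0.2638]
300 [630.5  64. ] [22. 17.] [0.5622 0.028 ]
492 [410.6  42.1] [13.5 40.9] [0.5799 0.2232]
(array([0.44899791, 0.30239868, 0.18995965]), array([ 9.99999760e-01, -6.87880765e-04,  1.32050670e-05,  8.21356713e-05])) 11.7333
```

View pics/w2.png

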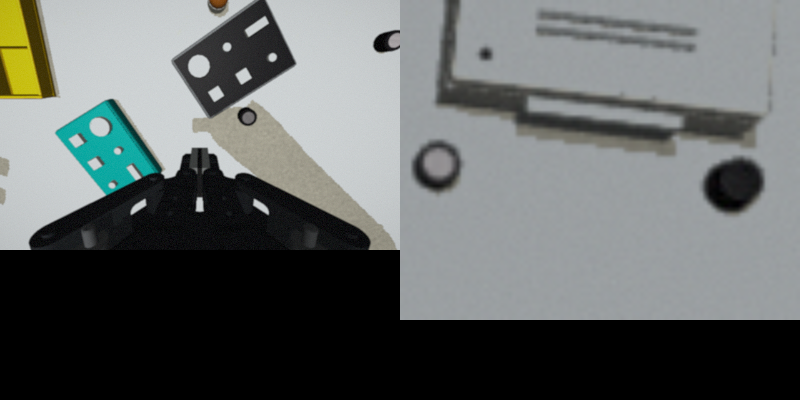

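The tray is home with both neighbours unmoved. The two views agree on the large key at (0.528,0.303), so I'll press with force steps.

```bash
python3 - <<'E'
from h import *
k=[.528,.3033]; n=robot.nose_length; print(n)
robot.movep([*k,.10],[1,0,0,0])
robot.move_l([*k,.037+n+.006],speed=.08); robot.pause(.3)
def F():
    v=[]
    for _ in range(5): robot.pause(.02); v.append(robot.read_contact_force()[2])
    return np.mean(v)
f0=F(); zc=None
for d in np.arange(.003,-.009,-.001):
    z=.037+n+d; robot.move_l([*k,z],speed=.02); f=F()-f0; zz=robot.read_position()[2]-n
    print(round(d,4),zz.round(4),f.round(2))
    if f>5.3 or zz<.0315: break
robot.pause(.1)
robot.move_l([*k,.10],speed=.06)
robot.move_l([*k,.22],speed=.2)
robot.movep([k[0]-.08,k[1],.2],[1,0,0,0]); robot.pause(.3)
p=robot.read_position(),robot.read_eef_rot()
w=camera("wrist")
for A,r in blobs(w["color"].max(2)>130,100):
    if A<3000 and r[0][1]<160: print(round(A),ray(w,r[0],.037,p)[:2].round(4))
print(robot.read_t())
E
```

```text
0.014
0.003 0.0399 0.37
0.002 0.039 -0.53
0.001 0.038 0.24
0.0 0.0372 2.24
-0.001 0.0361 3.07
-0.002 0.0351 4.11
-0.003 0.0341 4.32
-0.004 0.0331 5.13
-0.005 0.0322 5.86
324 [0.4877 0.2775]
347 [0.5139 0.2374]
880 [0.5282 0.3038]
120 [0.5396 0.1969]
126 [0.554  0.2638]
315 [0.5622 0.026 ]
1364 [0.5607 0.0341]
455 [0.58   0.2232]
19.0833
```

The key went about 5 mm down, came back up, and the pad hasn't moved. Handing in.

```bash
python3 -c "
from workcell import robot
print(robot.hand_in(),robot.read_t())"
```

```text
the job is handed in; nothing more can be done
the job is handed in; nothing more can be done
```

I pushed the tray home against its stop, pressed the large round key about 5 mm (about 6 N) and released it, withdrew at about 19 s, and handed the job in; the call returned no verdict.

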